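# Flip the sample tag of the bay with the amber bottle

### The arm

A 6-joint arm with a two-finger parallel gripper is mounted at the origin on the work surface. World frame = base frame: x ahead of the robot, y to its left, z up, the work surface at z = 0. Lengths are in m, angles in rad, forces in N, time in s.
With the tool pointing down it reaches from about 0.25 to 0.8 m from the base axis. Payload 3.9 kg.
Tool frame: the origin (TCP) lies midway between the tips of the shut fingers; the grasp point (between the pads) lies env.grip_depth behind it (env.grip_depth is the distance from the TCP to the grasp point, in m); z points along the fingers, y is the line along which they close (so a half turn about z gives the same grasp; the last joint's range is limited). The gripper opens to 85 mm and grips with 20 to 120 N. Pads are 22 mm wide; open, the fingers measure 114 mm over their backs; the gripper's body (76 mm by 85 mm) begins 54 mm behind the grasp point. The pads swing forward as they close: fully open they stand 13 mm farther back than shut.
Start: joints at [-1.157, 0.26, -0.138, 1.173, 0, 1.571], TCP at [0.211, -0.481, 0.231] pointing down, gripper open.
Joint ranges: [-2.78, 2.78], [-0.83, 1.72], [-1.28, 1.37], [-1.9, 2.12], [-1.57, 1.48], [-3.14, 3.14]. Speed limits (rad/s): [2.57, 2.57, 3.14, 3.14, 3.14, 3.14].

### API

Orientations are given as a rotation vector (axis times angle).
In Python, from bench import env, snapshot, calibration, ticket gives the robot as it stands.
- The arm moves only by the shell command python3 -m inch 'ROWS' [FORCE]. ROWS is JSON, a list of rows, each an object with "linear": the shift along the tool's x, y, z as a fraction of full scale, a list of three; "dr": the turn, a rotation vector about the tool's x, y, z as a fraction of full scale, a list of three; "hand": the opening, from 0 (shut) to 1 (fully open). In form: [{"linear": [tx, ty, tz], "dr": [ax, ay, az], "hand": hand}, ...]. A call has 1 to 5 rows; each row shifts and turns the commanded pose from where the row before left it, along the tool's axes as they then stand; what a row does not reach is not made up. Full scale, the value 1, is 50 cm for a shift and 120 degrees for a turn. A row lasts 1/10 s, in which the tool goes at most 50 mm and 8.59 degrees, less where a joint would pass 70% of its speed; a pose out of reach is approached as far as the arm can. A call with a number of a shift or a turn outside -1 to 1 is refused whole. A call with a gripper value outside its range is refused whole. The fingers move at their own pace and stop on an object; FORCE is the grip in N (left out, the last holds). Time passes only in rows, so rows that do not move let the fingers close. It gives the time, the measured TCP pose, the force, the opening and the grip force at its end, in the units of the state.
- env.get_obs(): the state, without advancing time (a new reading comes with each control period).
- snapshot(name): name is "scene" or "top" or "wrist"; returns the picture (384x512x3 uint8, blue, green, red); there is no depth.
- calibration(name): a dict with "vertical_fov" (degrees; the focal length in pixels is half the picture's height over the tangent of half this angle, whatever the lens; pixels are square), "cx", "cy" (the principal point, pixels), "T" (4x4, takes a point from camera to world coordinates). Camera axes: x right, y down, z forward; pixel columns grow to the right and rows downward; lengths in m; the calibration is good to about 2 mm. A picture is of the moment at which its call begins: read the wrist's pose just before it. calibration takes no time and is no camera call; for the wrist camera it gives the pose at the moment of the call.
- ticket.sign_off(): hands the job in; it is judged then, once.
The state is a dict: "clock": time; "joints": joint angles; "joint_velocities": joint speeds; "joint_torque": joint torques, N m; "tool_pos": TCP position; "tool_rot": TCP orientation; "wrist_force": force on the tool from outside, world axes, zero at the start; "wrist_torque": the same for the moment, N m; "gripper_width": finger opening in m; "gripper_force": force on a finger pad.
Only numpy, scipy, OpenCV 4.12 (cv2) and the standard library are available. Lean on these libraries where they do the work, as an engineer would, in place of code of your own. Each camera call takes 0.05 s, during which the arm holds its last target. There are 200 camera calls.

### The job

On the wooden sample rack, turn over the flip tag that belongs to the bay where the amber bottle stands: push it up with a fingertip, over its hinge, and down until it lies flat on the other side with its disc face up. Push gently and do not grip the tag; leave the other two tags, the bottle, the beaker and the jar as they are.

Things in the scene. Friction and masses are not known exactly. Their poses are not given: they have to be found in the camera images.
- rack: fixed wooden rack; origin under the middle of the hinge line, on the table; x from tag side to bay side (roughly towards the robot, +-0.25 rad), z up. Foot board 15 mm thick, x -30..155, y +-185 mm. Upright board x +-7, y +-175, up to z 70. Hinges at y -120 (left, as seen from the robot), 0, 120; a bay on the robot side (+x) of each. Under each hinge a steel rest, x +-18, y +-15, z 69..76; beside it cheeks up to z 86. Elsewhere free space under the tags.
- tag_left (a joint): angle of the left tag about its level hinge (rad): 0 = lying level on the rack's -x side, away from the robot (bar face up), 1.57 = upright, 3.14 = level on the +x side, towards the robot (disc face up; hard stop). Starts at 0 to 0.35. Stiff hinge (friction 0.035 N m): the tag stays wherever it is left and must be pushed all the way.
- edge_left (a point): middle of the free edge of the left tag, half-way through its thickness. The tag is a white plate 56 mm wide (along the hinge), 5 mm thick, 75 mm from hinge line to free edge, 50 g. Axes turn with the tag: y along the hinge, x from free edge to hinge, z out of the face with the dark bar (the other face has a dark disc).
- hinge_left (a point): middle of the hinge line of the left tag, 80 mm above the table; axes as those of the rack (the hinge line is its y).
- bay_left (a point): middle of the left bay on the foot board's top, 115 mm from (+x of, towards the robot) the hinge of the left tag, 15 mm above the table.
- tag_middle (a joint): angle of the middle tag about its level hinge (rad): 0 = lying level on the rack's -x side, away from the robot (bar face up), 1.57 = upright, 3.14 = level on the +x side, towards the robot (disc face up; hard stop). Starts at 0 to 0.35. Stiff hinge (friction 0.035 N m): the tag stays wherever it is left and must be pushed all the way.
- edge_middle (a point): middle of the free edge of the middle tag, half-way through its thickness. The tag is a white plate 56 mm wide (along the hinge), 5 mm thick, 75 mm from hinge line to free edge, 50 g. Axes turn with the tag: y along the hinge, x from free edge to hinge, z out of the face with the dark bar (the other face has a dark disc).
- hinge_middle (a point): middle of the hinge line of the middle tag, 80 mm above the table; axes as those of the rack (the hinge line is its y).
- bay_middle (a point): middle of the middle bay on the foot board's top, 115 mm from (+x of, towards the robot) the hinge of the middle tag, 15 mm above the table.
- tag_right (a joint): angle of the right tag about its level hinge (rad): 0 = lying level on the rack's -x side, away from the robot (bar face up), 1.57 = upright, 3.14 = level on the +x side, towards the robot (disc face up; hard stop). Starts at 0 to 0.35. Stiff hinge (friction 0.035 N m): the tag stays wherever it is left and must be pushed all the way.
- edge_right (a point): middle of the free edge of the right tag, half-way through its thickness. The tag is a white plate 56 mm wide (along the hinge), 5 mm thick, 75 mm from hinge line to free edge, 50 g. Axes turn with the tag: y along the hinge, x from free edge to hinge, z out of the face with the dark bar (the other face has a dark disc).
- hinge_right (a point): middle of the hinge line of the right tag, 80 mm above the table; axes as those of the rack (the hinge line is its y).
- bay_right (a point): middle of the right bay on the foot board's top, 115 mm from (+x of, towards the robot) the hinge of the right tag, 15 mm above the table.
- bottle_center (a point): centre (half-way up) of the amber glass bottle with black cap, 33 mm diameter, 82 mm tall, loose, standing in one of the three bays.
- beaker_center (a point): centre of the open clear glass beaker, 54 mm diameter, 68 mm tall, loose, standing in another bay.
- jar_center (a point): centre of the low white jar with black lid, 48 mm diameter, 38 mm tall, loose, standing in the remaining bay.
There are look-alikes about, which are no part of the job. There is more than one size of the part that bears bottle_center; the job needs the larger.

How it is judged:
By the outcome, as a careful person would: the job done as asked, in the order asked, and still so for the second after the job is handed in, with the robot touching nothing.
It also fails if it takes over 45 s, if anything falls off the work surface, if the arm or the gripper's body presses on something with over 40 N, if the wrist force passes 120 N, or if a joint passes its speed limit or range.

## Working session

There is one attempt and no reset: what is moved stays moved. The work goes in short steps, Python scripts to look and compute and a shell command to move; the robot and the scene stay as the last step left them, time stands still between calls to the robot, and variables do not carry over. Pictures are saved under pics/ and viewed, at most 12 in all, crops included, and the job is handed in when it is done.

```bash
mkdir -p pics; ls; python3 - <<'E'
from bench import env,snapshot,calibration
import cv2
for n in("scene","top"):
    cv2.imwrite(f"pics/{n}0.png",snapshot(n)); c=calibration(n); print(n,c)
o=env.get_obs(); print(o["clock"],o["tool_pos"],o["tool_rot"],env.grip_depth,o["gripper_width"])
E
```

```text
pics
scene {'vertical_fov': 42.4135981806272, 'cx': 255.28425483330912, 'cy': 192.5192039547297, 'T': array([[ 0.77366758,  0.43331219, -0.46225429,  0.94417798],
       [ 0.63331226, -0.55054357,  0.54389094, -0.50422511],
       [-0.01881655, -0.7135421 , -0.70035963,  0.69824963],
       [ 0.        ,  0.        ,  0.        ,  1.        ]])}
top {'vertical_fov': 56.6339783941202, 'cx': 256.5207418310219, 'cy': 187.52131206862947, 'T': array([[ 0.0217145 , -0.98190365,  0.18813216,  0.43470114],
       [-0.99974058, -0.02261981, -0.00266625, -0.01602678],
       [ 0.00687352, -0.18802546, -0.9821401 ,  0.74957642],
       [ 0.        ,  0.        ,  0.        ,  1.        ]])}
0.1 [ 0.2108722  -0.4801233   0.23054865] [-3.07288171e+00 -6.45032957e-01  5.29315650e-04] 0.0187 0.08522038846979697
```

View pics/scene0.png

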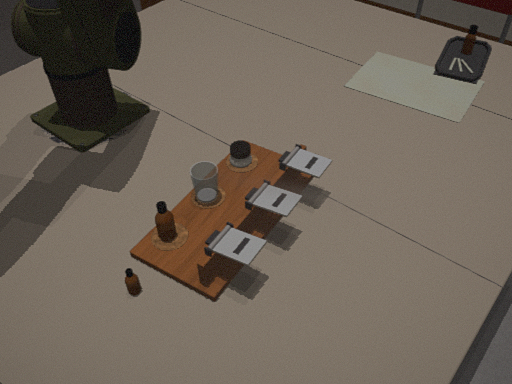

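View pics/top0.png

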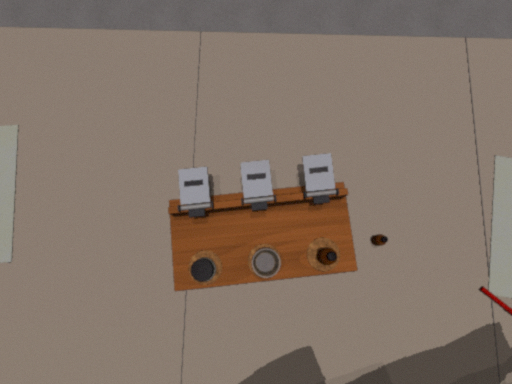

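The scene view shows amber bottles at (165,222), on the rack; (132,282), a small one beside the rack; and (470,40), in the tray. The larger one stands in a bay, at (325,256) in the top view, which is the robot's right end. So the tag is tag_right, at scene (238,244) and top (319,175). The other two tags are at top (257,182) and (195,188). Next I measure and check a crop.

```bash
cat > h.py <<'E'
import numpy as np,cv2
from bench import env,snapshot,calibration
def K(c,h=384): 
    f=h/2/np.tan(np.radians(c["vertical_fov"]/2)); return np.array([[f,0,c["cx"]],[0,f,c["cy"]],[0,0,1]])
def P(n):
    c=calibration(n); return K(c)@np.linalg.inv(c["T"])[:3]
def plane(n,px,z):
    c=calibration(n); d=c["T"][:3,:3]@np.linalg.inv(K(c))@[*px,1]; o=c["T"][:3,3]; return o+d*(z-o[2])/d[2]
def tri(a,b):
    X=cv2.triangulatePoints(P("scene"),P("top"),np.float64(a).reshape(2,1),np.float64(b).reshape(2,1))[:,0]; return X[:3]/X[3]
def proj(n,X):
    p=P(n)@[*X,1]; return p[:2]/p[2]
E
python3 - <<'E'
from h import *
s=cv2.imread("pics/scene0.png");t=cv2.imread("pics/top0.png")
for n,im in(("scene",s),("top",t)):
    hsv=cv2.cvtColor(im,cv2.COLOR_BGR2HSV)
    m=((hsv[...,1]<45)&(hsv[...,2]>120)).astype(np.uint8)*255
    if n=="top": m[:140]=0;m[:, :150]=0;m[:,380:]=0
    else: m[:130]=0
    m=cv2.morphologyEx(m,cv2.MORPH_CLOSE,np.ones((5,5)))
    for c in cv2.findContours(m,0,2)[0]:
        if 300<cv2.contourArea(c)<3000:
            q=cv2.approxPolyDP(cv2.convexHull(c),4,True).reshape(-1,2).tolist(); print(n,cv2.contourArea(c),q)
for z in (.056,): print(plane("top",(326,256),.095),plane("scene",(162,207),.095))
a=cv2.resize(s[190:300,120:280],None,fx=4,fy=4,interpolation=2)
b=cv2.resize(t[140:280,285:355],None,fx=4,fy=4,interpolation=2)
H=max(a.shape[0],b.shape[0]); z=lambda i:np.vstack([i,np.zeros((H-i.shape[0],i.shape[1],3),np.uint8)])
o=np.hstack([z(a),z(b)]);o=cv2.resize(o,None,fx=.85,fy=.85);print(o.shape);cv2.imwrite("pics/crop.png",o)
E
```

```text
[ 0.43706081 -0.14601635  0.095     ] [ 0.44370114 -0.1609577   0.095     ]
(476, 782, 3)
```

View pics/crop.png

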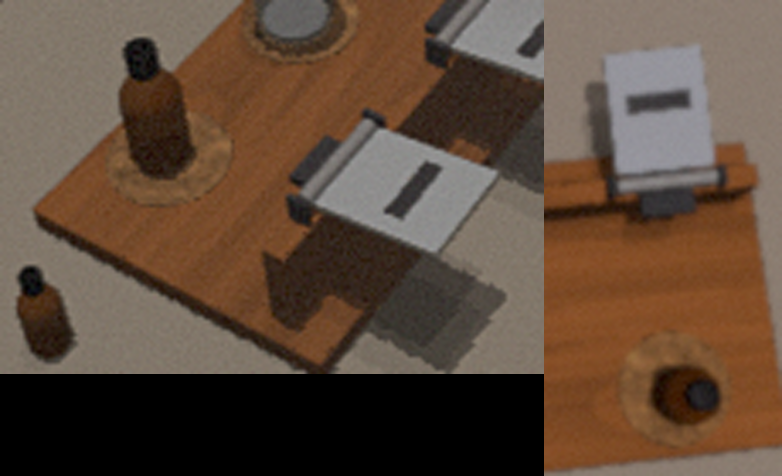

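The crop shows the full-size bottle standing in the right bay, with the tag behind it bar face up. The free-edge corners are at scene (266,241.5) and (248,264), and at top (303,156) and (331,153.5).

```bash
python3 - <<'E'
from h import *
np.set_printoptions(precision=4,suppress=True)
A=tri((266.2,241.5),(302.6,155.9));B=tri((248.2,264.1),(330.9,153.5))
C=tri((232.6,227.6),(305.3,190.6));D=tri((211.8,250.3),(335.6,188.5))
print(A,B,C,D,np.linalg.norm(A-B))
# rack foot corners and hinge midpoints in top
L=plane("top",(196,208),.083);R=plane("top",(321.6,193),.083);M=plane("top",(258.5,201),.083);print(L,M,R,np.linalg.norm(L-R))
print("foot",[plane("top",p,.015) for p in((355,271),(174,289))])
print("foot scene",[plane("scene",p,.015) for p in((131,251.5),(215,297))])
o=env.get_obs();print(o["tool_pos"],cv2.Rodrigues(o["tool_rot"])[0], calibration("wrist"))
t=cv2.imread("pics/top0.png");cv2.imwrite("pics/topc.png",cv2.resize(t[140:300,160:360],None,fx=3.7,fy=3.7,interpolation=2))
E
```

```text
[ 0.6255 -0.1054  0.0872] [ 0.6321 -0.159   0.0884] [ 0.559  -0.1115  0.0794] [ 0.5648 -0.1691  0.0799] 0.054050255797536736
[0.5205 0.0952 0.083 ] [ 0.5365 -0.0221  0.083 ] [ 0.5546 -0.1418  0.083 ] 0.23939623921966624
foot [array([ 0.409 , -0.2199,  0.015 ]), array([0.3663, 0.1415, 0.015 ])]
foot scene [array([ 0.4148, -0.2249,  0.015 ]), array([ 0.5953, -0.2017,  0.015 ])]
[ 0.2109 -0.4801  0.2305] [[ 0.9156  0.4021 -0.0007]
 [ 0.4021 -0.9156  0.0016]
 [ 0.     -0.0018 -1.    ]] {'vertical_fov': 68.7456095616354, 'cx': 254.96581013343612, 'cy': 193.25705656036305, 'T': array([[ 0.4019, -0.8778, -0.2606,  0.2765],
       [-0.9157, -0.3862, -0.1115, -0.4507],
       [-0.0028,  0.2834, -0.959 ,  0.3738],
       [ 0.    ,  0.    ,  0.    ,  1.    ]])}
```

View pics/topc.png

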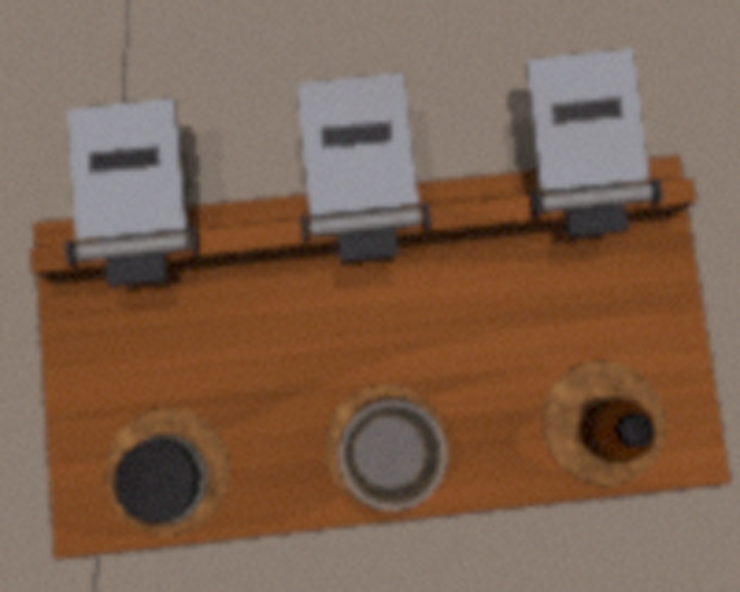

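The top crop agrees: the right bay has the bottle, the middle has the beaker and the left has the jar. The hinge of tag_right is about (0.5555, -0.141, 0.080). The far direction is (0.99, 0.142), and the tag angle is about 0.07.

The plan is to come in from the right with shut fingers tilted 35° below level along the hinge, get under the tag, and orbit the hinge.

```bash
python3 -m inch '[{"linear":[0,0,0],"dr":[0,0,0.065],"hand":0},{"linear":[0,0,0],"dr":[0,0,0.065],"hand":0},{"linear":[0.09,0,0],"dr":[0,0,0],"hand":0},{"linear":[0.09,0,0],"dr":[0,0,0],"hand":0},{"linear":[0.09,0,0],"dr":[0,0,0],"hand":0}]' 20
python3 -m inch '[{"linear":[0.09,0,0],"dr":[0.06,0,0],"hand":0},{"linear":[0.09,0,0],"dr":[0.06,0,0],"hand":0},{"linear":[0.09,0,0],"dr":[0.06,0,0],"hand":0},{"linear":[0.09,0,0],"dr":[0.06,0,0],"hand":0},{"linear":[0.09,0,0],"dr":[0.06,0,0],"hand":0}]'
python3 -m inch '[{"linear":[0.09,0,0],"dr":[0.06,0,0],"hand":0},{"linear":[0.09,0,0],"dr":[0.05,0,0],"hand":0},{"linear":[0,0,0],"dr":[0.05,0,0],"hand":0},{"linear":[0,0,0],"dr":[0,0,0],"hand":0}]'
cat >> h.py <<'E'
H=np.array([.5555,-.141,0]);EA=np.array([.99,.142,0]);EB=np.array([.142,-.99,0])
def st():
    o=env.get_obs();p=o["tool_pos"];R=cv2.Rodrigues(o["tool_rot"])[0]
    print("t",round(o["clock"],2),"a,b,z mm",np.round(1e3*np.array([(p-H)@EA,(p-H)@EB,p[2]]),1),"F",np.round(o["wrist_force"],1),"g",round(o["gripper_width"],3))
    return p,R
def to(a,b,z):
    p,R=st();d=H+a*1e-3*EA+b*1e-3*EB+[0,0,z*1e-3]-p
    print("frac",np.round(R.T@d/.5,3))
E
python3 -c "
from h import *
p,R=st();print(R.round(3));print(env.get_obs()['joints']);to(55,110,120)"
```

```text
clock: 0.6
tool_pos: [0.3456, -0.4613, 0.2309]
tool_rot: [-3.133, -0.22, 0.001]
wrist_force: [0.3, -0.8, 0.4]
gripper_width: 0.012
gripper_force: 0.0
clock: 1.1
tool_pos: [0.5312, -0.4299, 0.2262]
tool_rot: [-2.611, -0.185, 0.035]
wrist_force: [1.7, -1.7, 0.7]
gripper_width: -0.0001
gripper_force: 0.0
clock: 1.5
tool_pos: [0.6454, -0.3993, 0.1193]
tool_rot: [-2.484, -0.124, -0.102]
wrist_force: [-0.8, 0.6, -0.8]
gripper_width: 0.0002
gripper_force: 0.0
t 1.5 a,b,z mm [ 52.3 268.5 119.3] F [-0.8  0.6 -0.8] g 0.0
[[ 0.993  0.114  0.043]
 [ 0.065 -0.79   0.61 ]
 [ 0.104 -0.602 -0.792]]
[-0.75524787  1.26912456  1.35848354  2.11450047  0.49294939  2.17012433]
t 1.5 a,b,z mm [ 52.3 268.5 119.3] F [-0.8  0.6 -0.8] g 0.0
frac [-0.019 -0.254  0.189]
```

The arm is near its reach limit, so j3 and j4 are close to their stops. The present tilt of about 38° from vertical is enough to get under the tag's side edge, so I move in.

```bash
python3 -c "
from h import *
to(55,90,130)
print(((plane('top',(379,240),.03)-H)@EA,(plane('top',(379,240),.03)-H)@EB))
R=cv2.Rodrigues(env.get_obs()['tool_rot'])[0]
z=-.615*EB-np.array([0,0,.788]);x=EA;y=np.cross(z,x);T=np.c_[x,y,z]
print('dr',np.round(cv2.Rodrigues(R.T@T)[0].ravel()/np.radians(120),3))"
```

```text
t 1.5 a,b,z mm [ 52.3 268.5 119.3] F [-0.8  0.6 -0.8] g 0.0
frac [-0.02  -0.298  0.197]
(np.float64(-0.10125353654689431), np.float64(0.11151945798756957))
dr [ 0.008 -0.062  0.001]
```

```bash
python3 -m inch '[{"linear":[-0.005,-0.075,0.05],"dr":[0,0,0],"hand":0},{"linear":[-0.005,-0.075,0.05],"dr":[0,0,0],"hand":0},{"linear":[-0.005,-0.075,0.05],"dr":[0,-0.03,0],"hand":0},{"linear":[-0.005,-0.075,0.05],"dr":[0.01,-0.03,0],"hand":0},{"linear":[0,0,0],"dr":[0,0,0],"hand":0}]'
python3 -c "
from h import *
to(55,60,52)
R=cv2.Rodrigues(env.get_obs()['tool_rot'])[0];print(np.c_[EA,EB,[0,0,1]].T@R,env.get_obs()['joints'])
cv2.imwrite('pics/s1.png',cv2.resize(snapshot('scene')[120:340,80:400],None,fx=2.5,fy=2.5))"
```

```text
clock: 2.0
tool_pos: [0.6354, -0.2638, 0.1426]
tool_rot: [-2.48, -0.187, 0.042]
wrist_force: [-1.2, -0.0, -0.2]
gripper_width: 0.0003
gripper_force: 0.0
t 2.0 a,b,z mm [ 61.7 133.  142.6] F [-1.2 -0.  -0.2] g 0.0
frac [-0.016 -0.005  0.232]
[[ 1.00000942  0.01149732  0.01062916]
 [-0.00264565  0.79323882 -0.60912164]
 [ 0.01543065 -0.60893849 -0.79306734]] [-0.60628765  0.97300057  0.73232971  1.80407909  0.47055577  2.26929415]
```

View pics/s1.png

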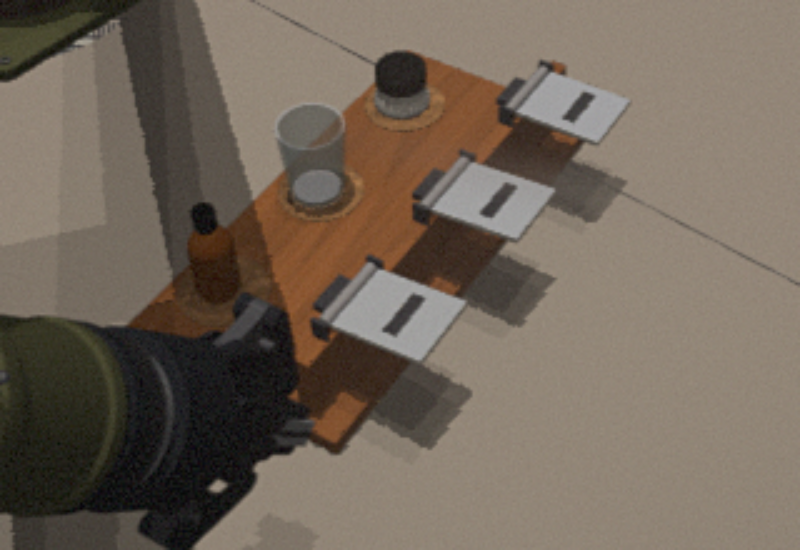

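The picture shows the gripper right of the tag with free air under it, and nothing has been disturbed. I lower beside the tag to a=55, b=60, z=52.

```bash
python3 -m inch '[{"linear":[-0.004,0,0.058],"dr":[0,0,0],"hand":0},{"linear":[-0.004,0,0.058],"dr":[0,0,0],"hand":0},{"linear":[-0.004,0,0.058],"dr":[0,0,0],"hand":0},{"linear":[-0.004,0,0.058],"dr":[0,0,0],"hand":0},{"linear":[0,0,0],"dr":[0,0,0],"hand":0}]'
python3 -c "
from h import *
to(55,24,48);print(proj('scene',env.get_obs()['tool_pos']),proj('top',env.get_obs()['tool_pos']))
s=snapshot('scene')[170:320,140:300];t=snapshot('top')[130:280,260:420]
cv2.imwrite('pics/s2.png',cv2.resize(np.hstack([s,t]),None,fx=2.5,fy=2.5,interpolation=2))"
```

```text
clock: 2.55
tool_pos: [0.6162, -0.1989, 0.0447]
tool_rot: [-2.478, -0.178, 0.047]
wrist_force: [-0.2, 0.2, -0.6]
gripper_width: -0.0001
gripper_force: 0.0
t 2.55 a,b,z mm [51.9 65.9 44.7] F [-0.2  0.2 -0.6] g -0.0
frac [ 0.006 -0.07   0.046]
[224.60539931 292.1600349 ] [345.68325843 167.16589275]
```

View pics/s2.png

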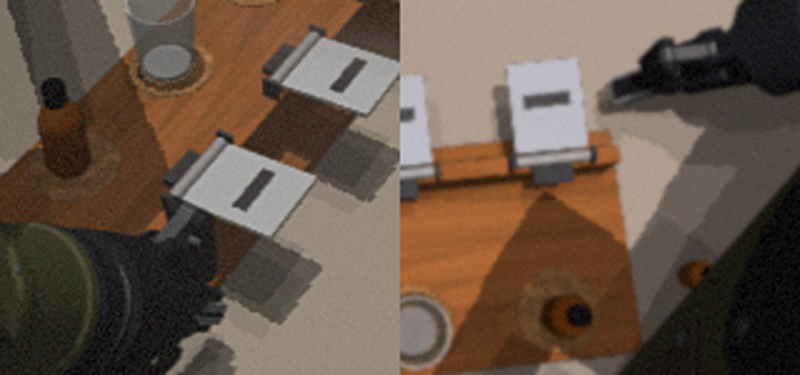

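The fingertip is at top (345,170), which matches the calibration to within 3 px, and it is clear of the tag. I slide it under the tag, then lift.

```bash
python3 -m inch '[{"linear":[0.002,-0.024,0.015],"dr":[0,0,0],"hand":0},{"linear":[0.002,-0.023,0.015],"dr":[0,0,0],"hand":0},{"linear":[0.002,-0.023,0.015],"dr":[0,0,0],"hand":0},{"linear":[0,0,0],"dr":[0,0,0],"hand":0}]' >/dev/null
python3 -c "
from h import *
to(55,24,70)"
python3 -m inch '[{"linear":[0,-0.012,-0.016],"dr":[0,0,0],"hand":0},{"linear":[0,-0.012,-0.016],"dr":[0,0,0],"hand":0},{"linear":[0,0,0],"dr":[0,0,0],"hand":0}]'
python3 -c "
from h import *
to(52,22,90)
s=snapshot('scene')[170:320,140:300];t=snapshot('top')[130:280,260:420]
cv2.imwrite('pics/s3.png',cv2.resize(np.hstack([s,t]),None,fx=2.5,fy=2.5,interpolation=2))"
```

```text
t 3.05 a,b,z mm [58.5 26.7 51.8] F [ 0.3 -0.5 -0.3] g -0.0
frac [-0.006 -0.026 -0.026]
clock: 3.35
tool_pos: [0.6167, -0.1602, 0.0716]
tool_rot: [-2.482, -0.179, 0.037]
wrist_force: [0.2, -0.6, -0.3]
gripper_width: -0.0001
gripper_force: 0.1
t 3.35 a,b,z mm [57.9 27.6 71.6] F [ 0.2 -0.6 -0.3] g -0.0
frac [-0.011 -0.031 -0.023]
```

View pics/s3.png

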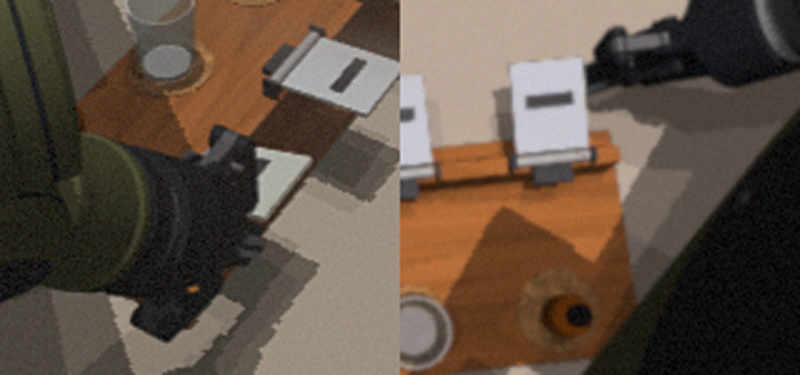

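The tip is now hidden under the tag's right edge, at crop (590,80), and the force is still small. I continue up and around.

```bash
python3 -m inch '[{"linear":[-0.006,-0.012,-0.009],"dr":[0,0,0],"hand":0},{"linear":[-0.006,-0.012,-0.009],"dr":[0,0,0],"hand":0},{"linear":[-0.014,-0.010,-0.009],"dr":[0,0,0],"hand":0},{"linear":[-0.014,-0.010,-0.009],"dr":[0,0,0],"hand":0},{"linear":[0,0,0],"dr":[0,0,0],"hand":0}]'
python3 -c "
from h import *
to(22,20,105)
t=snapshot('top')[130:280,260:420];s=snapshot('scene')[170:320,140:300]
cv2.imwrite('pics/s4.png',cv2.resize(np.hstack([s,t]),None,fx=2.5,fy=2.5,interpolation=2))"
```

```text
clock: 3.95
tool_pos: [0.5941, -0.1568, 0.0974]
tool_rot: [-2.483, -0.179, 0.04]
wrist_force: [1.9, -5.1, 0.3]
gripper_width: 0.0001
gripper_force: 3.0
t 3.95 a,b,z mm [36.  21.1 97.4] F [ 1.9 -5.1  0.3] g 0.0
frac [-0.028 -0.011 -0.011]
```

View pics/s4.png

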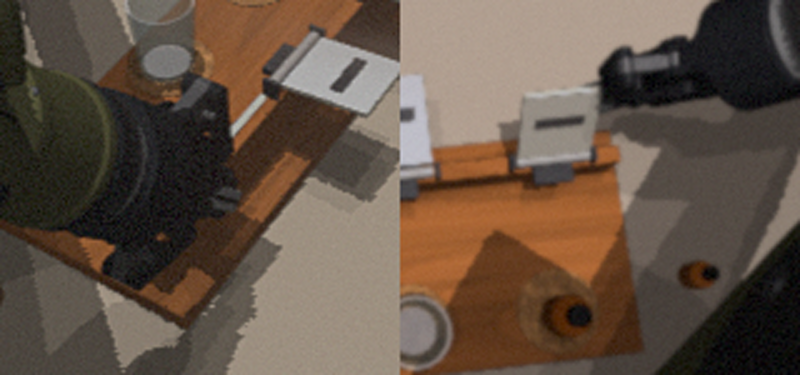

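The tag is now about half raised, with its free edge at crop (560,92) in the top half, and the side force is a mild 5 N. I continue toward the robot.

```bash
python3 -m inch '[{"linear":[-0.012,-0.003,-0.007],"dr":[0,0,0],"hand":0},{"linear":[-0.012,-0.004,-0.008],"dr":[0,0,0],"hand":0},{"linear":[-0.012,-0.004,-0.006],"dr":[0,0,0],"hand":0},{"linear":[-0.012,-0.004,-0.006],"dr":[0,0,0],"hand":0},{"linear":[0,0,0],"dr":[0,0,0],"hand":0}]'
python3 -c "
from h import *
to(8,8,132)
t=snapshot('top')[130:280,260:420];s=snapshot('scene')[170:320,140:300]
cv2.imwrite('pics/s5.png',cv2.resize(np.hstack([s,t]),None,fx=2.5,fy=2.5,interpolation=2))"
```

```text
clock: 4.55
tool_pos: [0.5697, -0.1602, 0.1125]
tool_rot: [-2.479, -0.178, 0.042]
wrist_force: [0.7, -1.1, 0.2]
gripper_width: 0.0001
gripper_force: 0.0
t 4.55 a,b,z mm [ 11.3  21.  112.5] F [ 0.7 -1.1  0.2] g 0.0
frac [-0.006 -0.044 -0.015]
```

View pics/s5.png

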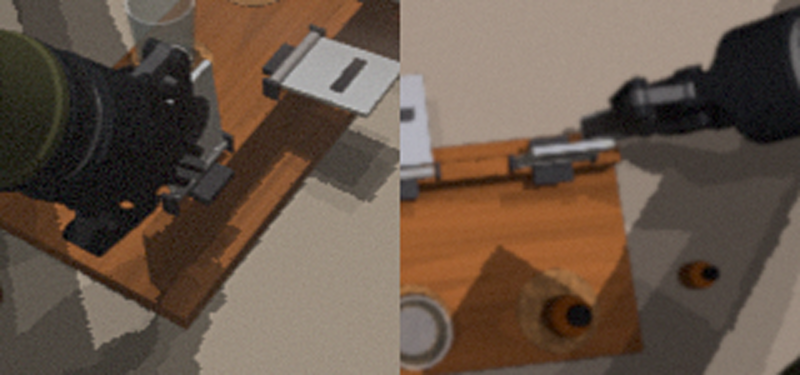

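The tag is upright at crop (570,148) in the top half. I move up and in over its middle, then push over and down.

```bash
python3 -m inch '[{"linear":[-0.002,-0.022,-0.008],"dr":[0,0,0],"hand":0},{"linear":[-0.004,-0.022,-0.008],"dr":[0,0,0],"hand":0},{"linear":[-0.016,0.002,0.003],"dr":[0,0,0],"hand":0},{"linear":[-0.016,0.003,0.004],"dr":[0,0,0],"hand":0},{"linear":[0,0,0],"dr":[0,0,0],"hand":0}]'
python3 -c "
from h import *
to(-22,8,121)"
python3 -m inch '[{"linear":[-0.014,0.006,0.007],"dr":[0,0,0],"hand":0},{"linear":[-0.014,0.006,0.007],"dr":[0,0,0],"hand":0},{"linear":[0,0,0],"dr":[0,0,0],"hand":0}]'
python3 -c "
from h import *
to(-34,8,108);to(-43,8,96)
t=snapshot('top')[130:280,260:420];s=snapshot('scene')[170:320,140:300]
cv2.imwrite('pics/s6.png',cv2.resize(np.hstack([s,t]),None,fx=2.5,fy=2.5,interpolation=2))"
```

```text
clock: 5.15
tool_pos: [0.5482, -0.1504, 0.1266]
tool_rot: [-2.479, -0.178, 0.044]
wrist_force: [0.1, -0.2, 0.7]
gripper_width: -0.0001
gripper_force: 0.0
t 5.15 a,b,z mm [ -8.6   8.3 126.6] F [ 0.1 -0.2  0.7] g -0.0
frac [-0.027  0.006  0.009]
clock: 5.45
tool_pos: [0.5345, -0.153, 0.1164]
tool_rot: [-2.478, -0.177, 0.045]
wrist_force: [-0.0, 0.4, 0.6]
gripper_width: -0.0002
gripper_force: 0.0
t 5.45 a,b,z mm [-22.5   8.9 116.4] F [-0.   0.4  0.6] g -0.0
frac [-0.023  0.009  0.014]
t 5.45 a,b,z mm [-22.5   8.9 116.4] F [-0.   0.4  0.6] g -0.0
frac [-0.042  0.023  0.033]
```

View pics/s6.png

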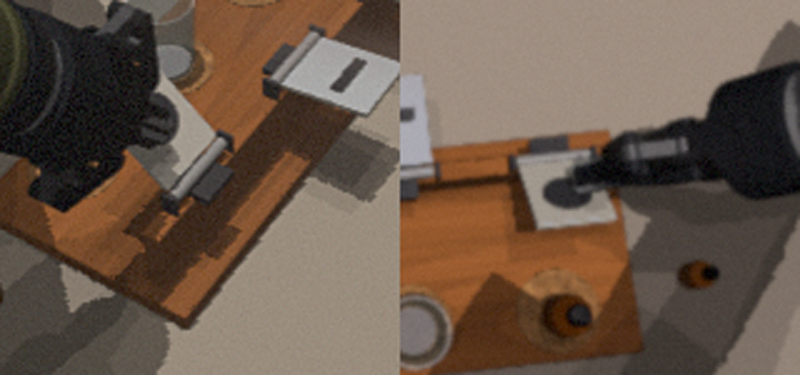

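The tag is past upright, about 45° from the far side, with its disc showing at crop (568,192). I push down further in small steps and watch the force.

```bash
python3 -m inch '[{"linear":[-0.012,0.005,0.007],"dr":[0,0,0],"hand":0},{"linear":[-0.012,0.005,0.007],"dr":[0,0,0],"hand":0},{"linear":[-0.009,0.006,0.009],"dr":[0,0,0],"hand":0},{"linear":[-0.009,0.006,0.009],"dr":[0,0,0],"hand":0},{"linear":[0,0,0],"dr":[0,0,0],"hand":0}]'
python3 -m inch '[{"linear":[0,0.004,0.005],"dr":[0,0,0],"hand":0},{"linear":[0,0,0],"dr":[0,0,0],"hand":0}]'
python3 -c "
from h import *
to(-43,8,86)"
```

```text
clock: 6.05
tool_pos: [0.5141, -0.1545, 0.0969]
tool_rot: [-2.478, -0.178, 0.044]
wrist_force: [-0.3, -0.8, -0.3]
gripper_width: 0.0002
gripper_force: 0.0
clock: 6.25
tool_pos: [0.5153, -0.1547, 0.0943]
tool_rot: [-2.479, -0.179, 0.043]
wrist_force: [-0.5, 0.8, -0.5]
gripper_width: 0.0001
gripper_force: 0.0
t 6.25 a,b,z mm [-41.7   7.9  94.3] F [-0.5  0.8 -0.5] g 0.0
frac [-0.003  0.01   0.013]
```

```bash
for i in 1; do :; done
python3 -m inch '[{"linear":[0,0.003,0.004],"dr":[0,0,0],"hand":0},{"linear":[0,0,0],"dr":[0,0,0],"hand":0}]' | grep -E 'pos|wrist'
python3 -m inch '[{"linear":[0,0.002,0.003],"dr":[0,0,0],"hand":0},{"linear":[0,0,0],"dr":[0,0,0],"hand":0}]'| grep -E 'pos|wrist'
python3 -m inch '[{"linear":[0,0.001,0.002],"dr":[0,0,0],"hand":0},{"linear":[0,0,0],"dr":[0,0,0],"hand":0}]'| grep -E 'pos|wrist'
```

```text
tool_pos: [0.5156, -0.1547, 0.0918]
wrist_force: [-0.3, -0.2, 1.1]
tool_pos: [0.5156, -0.1546, 0.0901]
wrist_force: [0.8, 0.2, 0.2]
tool_pos: [0.5155, -0.1544, 0.0891]
wrist_force: [0.1, -0.7, 0.7]
```

```bash
python3 -m inch '[{"linear":[0,0.001,0.002],"dr":[0,0,0],"hand":0},{"linear":[0,0,0],"dr":[0,0,0],"hand":0}]' | grep -E 'pos|wrist'
python3 -m inch '[{"linear":[0,0.001,0.002],"dr":[0,0,0],"hand":0},{"linear":[0,0,0],"dr":[0,0,0],"hand":0}]'| grep -E 'pos|wrist'
python3 -m inch '[{"linear":[0,0.001,0.002],"dr":[0,0,0],"hand":0},{"linear":[0,0,0],"dr":[0,0,0],"hand":0}]'| grep -E 'pos|wrist'
python3 -c "
from h import *
t=snapshot('top')[130:280,260:420];s=snapshot('scene')[170:320,140:300]
cv2.imwrite('pics/s7.png',cv2.resize(np.hstack([s,t]),None,fx=2.5,fy=2.5,interpolation=2))"
```

```text
tool_pos: [0.5155, -0.1542, 0.088]
wrist_force: [-1.0, -0.2, 0.0]
tool_pos: [0.5154, -0.1539, 0.0869]
wrist_force: [-0.0, -0.1, -0.5]
tool_pos: [0.5155, -0.1538, 0.0863]
wrist_force: [-1.4, -0.6, 3.2]
```

```bash
python3 -m inch '[{"linear":[0,0.001,0.001],"dr":[0,0,0],"hand":0},{"linear":[0,0,0],"dr":[0,0,0],"hand":0}]'| grep -E 'pos|wrist'
python3 -m inch '[{"linear":[0,0.001,0.001],"dr":[0,0,0],"hand":0},{"linear":[0,0,0],"dr":[0,0,0],"hand":0}]'| grep -E 'pos|wrist'
```

```text
tool_pos: [0.5156, -0.1539, 0.086]
wrist_force: [-0.8, -1.7, 7.0]
tool_pos: [0.5155, -0.1539, 0.0858]
wrist_force: [-1.3, -2.4, 8.9]
```

The force has risen to 9 N with almost no further travel, so the tag is on its hard stop. I back off along the finger and look.

```bash
python3 -m inch '[{"linear":[0,-0.01,-0.02],"dr":[0,0,0],"hand":0},{"linear":[0,-0.02,-0.06],"dr":[0,0,0],"hand":0},{"linear":[0,0,-0.08],"dr":[0,0,0],"hand":0},{"linear":[0,0,-0.08],"dr":[0,0,0],"hand":0},{"linear":[0,0,0],"dr":[0,0,0],"hand":0}]' | grep -E 'pos|wrist_f|clock'
python3 -c "
from h import *
t=snapshot('top')[130:300,160:390];s=snapshot('scene')[130:300,120:350]
cv2.imwrite('pics/s8.png',cv2.resize(np.hstack([s,t]),None,fx=1.73,fy=1.73,interpolation=2))"
```

```text
clock: 8.45
tool_pos: [0.5247, -0.2184, 0.1923]
wrist_force: [0.3, -0.1, 0.0]
```

View pics/s8.png

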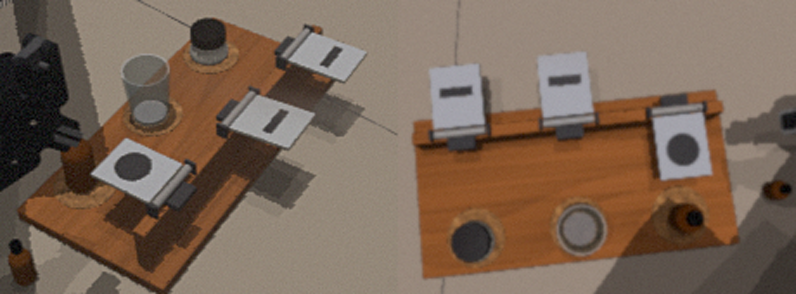

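The tag lies flat, disc up at crop (684,150). The bottle, beaker, jar and the other two tags are as they were, and the arm is clear.

```bash
python3 -c "
from bench import ticket
print(ticket.sign_off())"
```

```text
the job is handed in; nothing more can be done
None
```

I turned over the right tag (the amber bottle's bay) onto its hard stop, disc face up, and in the last picture everything else stood as it was; the job was handed in at about 8.5 s on the robot's clock.

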